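Uncover the slide rack and sort the slide boxes into it

TASK

Lift the white dust cover straight off the two-bay rack by its black knob and set it down gently, upright and lengthwise, in the middle of the green-edged mat. Then slide the red and the blue slide box flat along the bench, without lifting or tipping them, each into the bay of its own colour until it is fully home against the back wall. Leave the other things on the bench where they are.

Things in the scene. Friction and masses are not known exactly. Their poses are not given: they have to be found in the camera images.
- rack: grey fixed rack, 70 (x) x 223 (y) x 24 mm high, 5 mm walls: back wall at +x, two side walls, one middle wall; no floor, open above and to -x (toward the robot). Two bays, each 104 mm wide inside (centres y = +-54.5 mm), 65 mm deep. Origin: centre of footprint at bench height; yaw within 0.15. Under the cover at the start.
- bay_red: the bay with the red floor inlay and red back plate (either the left or the right bay of the rack). Origin: on the bench, at the point where the origin of the red box lies when it is fully home (the box then sticks 25 mm out of the rack's front); +x points into the bay toward the back wall, y across it.
- bay_blue: the bay with the blue floor inlay and blue back plate, the other of the two; origin and axes as for bay_red, for the blue box.
- cover: loose white dust cover over the rack, 0.24 kg, hollow: 92 (x) x 241 (y) x 36 mm high, 4 mm walls; its skirt stands on the bench some 5 mm outside the rack; raise it over 40 mm to clear. On top, central, a black oblong knob, 22 (x) x 48 (y) mm with rounded edges, from 36 to 66 mm height (a 32 x 58 mm steel plate under its lowest 3 mm). Origin: centre of underside; y is the long axis.
- cover_knob (a point): middle of the oblong knob, 53 mm above the cover's underside: pinch it here across its 22 mm width (the cover's x).
- mat: black rubber mat with a green edge, fixed, 130 (x) x 262 (y) x 2 mm thick, lying left or right of the robot with its long axis y roughly fore and aft. Origin: centre of the underside.
- box_red: loose red microscope-slide box with a white blank label, 90 x 90 x 32 mm high, about 0.18 kg: too wide to grasp, stands flat on the bench in front of the rack, left or right. It slides and does not tip when pushed low. Origin: centre of the underside; x points away from the clasp, toward the rack within about 0.4 rad.
- box_blue: loose blue slide box, same size and origin as the red one, on the other side.
- vice: bystander: small green mini vice, 60 (x) x 168 (y) x 56 mm high, across the bench from the mat, long axis fore and aft. Origin: centre of the underside.
- vee: bystander: grey steel vee block, 40 x 45 x 34 mm, beside the rack front. Origin: centre of the underside.
- adapter: bystander: white mains adapter, 50 x 50 x 38 mm, on the other side of the rack. Origin: centre of the underside.
There are look-alikes about, which are no part of the job. Several things look just like the box_red: the one meant starts nearest to the robot's base.

How it is judged:
On the way, in this order (a step that is already met when the one before it is completed fails the run):
1. the cover is lifted clear of the rack (height (world z) of cover above 0.045 m), for 0.1 s.
2. the cover stands upright and released on the mat (x of cover in the frame of mat between -0.03 and 0.03 m and y of cover in the frame of mat between -0.03 and 0.03 m and angle between the y axis of cover and the y axis of mat, either way round below 0.25 rad and height (world z) of cover below 0.008 m and angle between cover's own z axis and vertical below 0.06 rad and linear speed of cover below 0.02 m/s and contact force between the fingers and cover below 0.2 N), for 0.2 s.
At the end, for the whole second after the job is handed in: Cover upright and released on the mat, centre within 30 mm of the mat centre along each mat axis, long axes within 0.25 rad; each slide box at rest flat on the bench in the bay of its colour, within 6 mm of home in depth, 12 mm across and 0.12 rad of square (all of step 2 and x of box_red in the frame of bay_red between -0.006 and 0.006 m and y of box_red in the frame of bay_red between -0.012 and 0.012 m and angle between the x axis of box_red and the x axis of bay_red, either way round below 0.12 rad and height (world z) of each of box_red, box_blue below 0.006 m and angle between each of box_red, box_blue's own z axis and vertical below 0.06 rad and linear speed of each of box_red, box_blue below 0.02 m/s and x of box_blue in the frame of bay_blue between -0.006 and 0.006 m and y of box_blue in the frame of bay_blue between -0.012 and 0.012 m and angle between the x axis of box_blue and the x axis of bay_blue, either way round below 0.12 rad); the robot touches nothing.
It fails at once if a slide box is lifted or tipped (height (world z) of any of box_red, box_blue above 0.015 m or angle between any of box_red, box_blue's own z axis and vertical above 0.2 rad).
It fails at once if the cover is dropped instead of set down (linear speed of cover above 0.45 m/s and contact force between the fingers and cover below 0.1 N).
It fails at once if the cover is tipped (angle between cover's own z axis and vertical above 0.6 rad).
It fails at once if a bystander is shoved more than 30 mm (distance of any of vice, vee, adapter from where it was at the start of the episode above 0.03 m).
It also fails if it takes over 72 s, if anything falls off the work surface, if the arm or the gripper's body presses on something with over 40 N, if the wrist force passes 120 N, or if a joint passes its speed limit or range.

ROBOT

A 6-joint arm with a two-finger parallel gripper is mounted at the origin on a cart in front of the work surface, level with it; the furniture and walls round the work are solid. World frame = base frame: x ahead of the robot, y to its left, z up, the work surface at z = 0. Lengths are in m, angles in rad, forces in N, time in s.
With the tool pointing down it reaches from about 0.3 to 0.85 m from the base axis. Payload 4.2 kg.
Tool frame: the origin (TCP) lies midway between the tips of the shut fingers; the grasp point (between the pads) lies arm.grip_depth behind it (arm.grip_depth is the distance from the TCP to the grasp point, in m); z points along the fingers, y is the line along which they close (so a half turn about z gives the same grasp; the last joint's range is limited). The gripper opens to 91 mm and grips with 3 to 60 N. Pads are 32 mm wide; open, the fingers measure 118 mm over their backs; the gripper's body (76 mm by 178 mm) begins 60 mm behind the grasp point.
Start: joints at [1.271, 0.32, 1.565, -0, 1.257, -0.02], TCP at [0.159, 0.553, 0.214] pointing down, gripper open.
Joint ranges: [-3.11, 3.11], [-0.84, 2.01], [0.21, 2.61], [-1.34, 4.49], [0.05, 2.63], [-2.56, 2.56]. Speed limits (rad/s): [2.57, 2.57, 3.14, 3.14, 3.14, 3.14].

INTERFACE

Orientations are given as a unit quaternion [x, y, z, w].
In Python, from plant import sensors, eyes, workorder, arm gives the robot as it stands.
- The arm moves only by the tool arm_command, never from a script. Its argument "rows" is a list of rows, each an object with "slide": the shift along the tool's x, y, z scaled (see below), a list of three; "turn": the turn, a rotation vector about the tool's x, y, z scaled (see below), a list of three. In form: [{"slide": [dx, dy, dz], "turn": [ax, ay, az]}, ...]. A call has exactly 8 rows; each row is the pose to reach, as a shift and turn from the pose commanded when the call began, along the tool's axes at that moment; what a row does not reach only later rows make up. The controller multiplies each number of a shift by 0.15 m and each number of a turn by 1.5 rad. A row lasts 1/10 s, in which the tool goes at most 50 mm and 8.59 degrees, less where a joint would pass 70% of its speed; a pose out of reach is approached as far as the arm can. A call with a number of a shift or a turn outside -1 to 1 is refused whole. A call with a gripper value outside its range is refused whole. "fingers" is the opening, from -1 (shut) to 1 (fully open), set as the call begins (left out, the last holds). The fingers move at their own pace and stop on an object; "force" is the grip in N (left out, the last holds). Time passes only in rows, so rows that repeat a pose let the fingers close, or fill a call up. It gives the time, the measured TCP pose, the force, the opening and the grip force at its end, in the units of the state.
- sensors.observe(): the state, without advancing time (a new reading comes with each control period).
- eyes.read_camera(name): name is "scene" or "top" or "wrist"; returns a dict with "frame" (420x560x3 uint8, red, green, blue), "fx", "fy", "cx", "cy" (pixels), "R" (3x3) and "t" (3): a world point X has camera coordinates R X + t. Camera axes: x right, y down, z forward; pixel columns grow to the right and rows downward; lengths in m; the calibration is good to about 2 mm. A picture is of the moment at which its call begins. There is no depth.
- workorder.hand_in(): hands the job in; it is judged then, once.
The state is a dict: "time_s": time; "joint_positions": joint angles; "joint_velocities": joint speeds; "effort": joint torques, N m; "eef_pos": TCP position; "tool_rot": TCP orientation; "ft_force": force on the tool from outside, world axes, zero at the start; "torque": the same for the moment, N m; "width": finger opening in m; "grasp_force": force on a finger pad.
Only numpy, scipy, OpenCV 4.12 (cv2) and the standard library are available. Lean on these libraries where they do the work, as an engineer would, in place of code of your own. Each camera call takes 0.05 s, during which the arm holds its last target. There are 200 camera calls.

## Working session

There is one attempt and no reset: what is moved stays moved. The work goes in short steps, Python scripts to look and compute and a tool call to move; the robot and the scene stay as the last step left them, time stands still between calls to the robot, and variables do not carry over. Pictures are saved under pics/ and viewed, at most 10 in all, crops included, and the job is handed in when it is done.

Besides the shell and the picture viewer there is one more tool, called after ">>>" by a JSON object that holds its "api" and its "payload", one argument or row to a line. arm_command: Moves the arm, as the interface text tells. Its arguments: {"type":"object","properties":{"rows":{"type":"array"},"fingers":{"type":"number"},"force":{"type":"number"}},"required":["rows"]}

```bash
ls; mkdir -p pics
python3 - <<'E'
from plant import sensors, eyes, workorder, arm
import cv2,pickle
print(sensors.observe()); print([a for a in dir(arm) if a[0]!='_'], arm.grip_depth)
for n in ("top","scene"):
    c=eyes.read_camera(n); pickle.dump(c,open(f'pics/{n}0.pkl','wb'))
    cv2.imwrite(f'pics/{n}0.png',cv2.resize(c['frame'][:,:,::-1],(800,600),interpolation=cv2.INTER_CUBIC))
    print(n,c['fx'],c['cx'],c['cy'],c['R'],c['t'])
E
```

```text
pics
{'time_s': 0.0, 'joint_positions': array([ 1.27097438e+00,  3.20299201e-01,  1.56568889e+00, -3.71096601e-05,
        1.25738354e+00, -2.00168547e-02]), 'joint_velocities': array([-2.54243242e-04,  5.56958179e-05, -1.35833850e-03, -3.14790488e-04,
        1.09901357e-03, -3.70108972e-04]), 'effort': array([-1.02901853e-03, -4.12441242e+01, -2.31963587e+01,  7.23328209e-02,
        4.58930223e-02, -1.67340440e-04]), 'eef_pos': array([0.15866658, 0.55214632, 0.21311226]), 'tool_rot': array([ 1.39440879e-01,  9.90229998e-01, -8.80948997e-04, -1.24220282e-04]), 'ft_force': array([-0.26210555,  0.62868798, -0.27029526]), 'torque': array([-0.02540076,  0.00428281, -0.0225813 ]), 'grasp_force': 0.0, 'width': 0.09128461515696208}
['MotionError', 'grip_depth'] 0.0188
top 390.342346920814 281.7011425257464 207.77633962682083 [[-0.028507   -0.99958229  0.004754  ]
 [-0.98553535  0.02731093 -0.16725485]
 [ 0.16705515 -0.00945317 -0.98590223]] [-0.07375754  0.55524241  1.17441512]
scene 403.5592623302049 276.325568204762 215.56532634006584 [[ 0.51106881 -0.85950725 -0.00748052]
 [-0.66633773 -0.3906814  -0.63510792]
 [ 0.54295736  0.3295684  -0.77238719]] [-0.35357333  0.38078839  0.98205367]
```

View pics/top0.png

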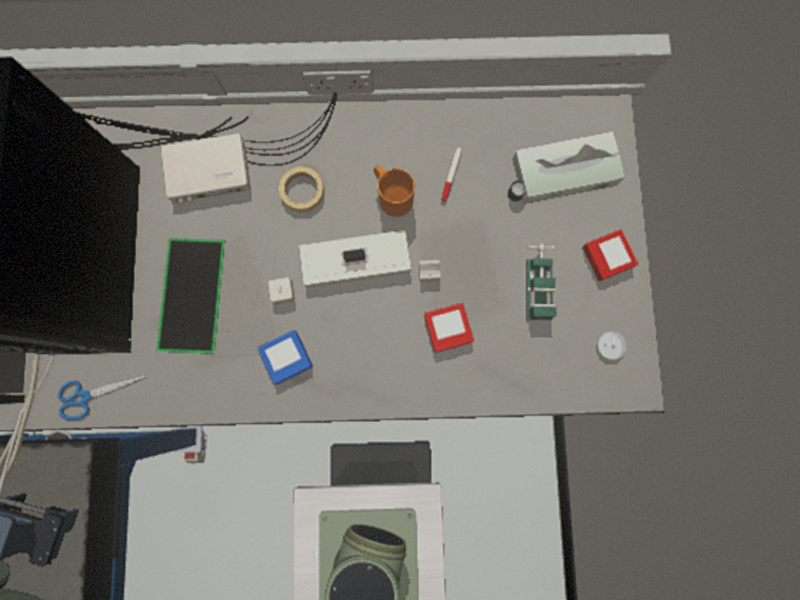

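View pics/scene0.png

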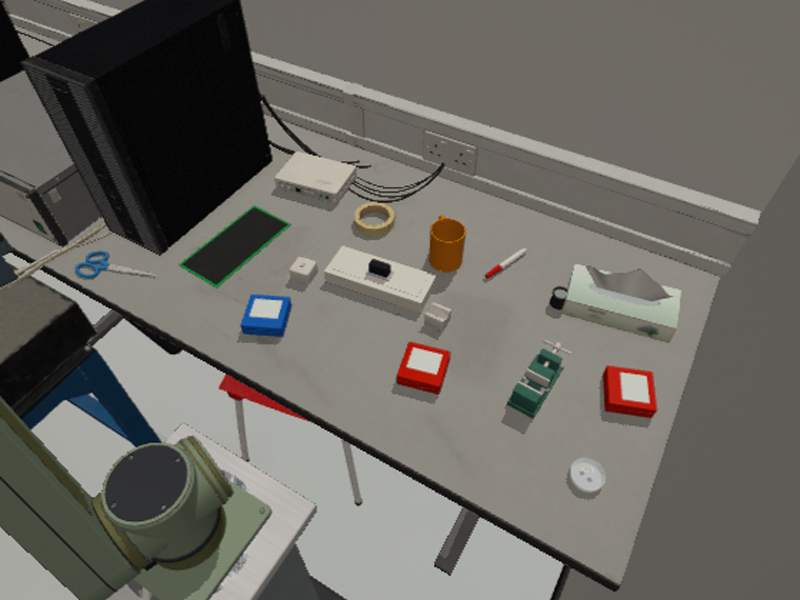

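The top view (800 px scale) shows the cover at (355,258) with its knob at (354,256), the mat at (191,296), the blue box at (285,357), the target red box at (449,327), the vee at (429,270), the adapter at (281,290) and the vice at (541,285). I'll enlarge that area.

```bash
cat > h.py <<'E'
import numpy as np, cv2, pickle
from scipy.spatial.transform import Rotation as Ro
def load(n): return pickle.load(open(f'pics/{n}.pkl','rb'))
def px2w(c,u,v,z):
    d=c['R'].T@np.array([(u-c['cx'])/c['fx'],(v-c['cy'])/c['fy'],1]); o=-c['R'].T@c['t']
    return o+d*(z-o[2])/d[2]
def w2px(c,X):
    p=c['R']@np.array(X)+c['t']; return c['fx']*p[0]/p[2]+c['cx'],c['fy']*p[1]/p[2]+c['cy']
def crop(c,u0,v0,u1,v1,s,name):
    f=c['frame'][v0:v1,u0:u1,::-1]; cv2.imwrite(f'pics/{name}.png',cv2.resize(f,None,fx=s,fy=s,interpolation=cv2.INTER_CUBIC))
E
python3 - <<'E'
from h import *
c=load('top0'); crop(c,105,155,340,275,3.4,'topc')
for n,u,v,z in [('knob',354,256,.06),('mat',191,296,.002),('blue',285,355,.032),('red',449,325,.032),('vee',429,270,.03),('adp',281,289,.038),('vice',541,285,.04)]:
    print(n,px2w(c,u*.7,v*.7,z).round(3))
E
```

```text
knob [0.644 0.014 0.06 ]
mat [0.576 0.39  0.002]
blue [0.434 0.17  0.032]
red [ 0.49  -0.19   0.032]
vee [ 0.615 -0.151  0.03 ]
adp [0.579 0.178 0.038]
vice [ 0.572 -0.397  0.04 ]
```

View pics/topc.png

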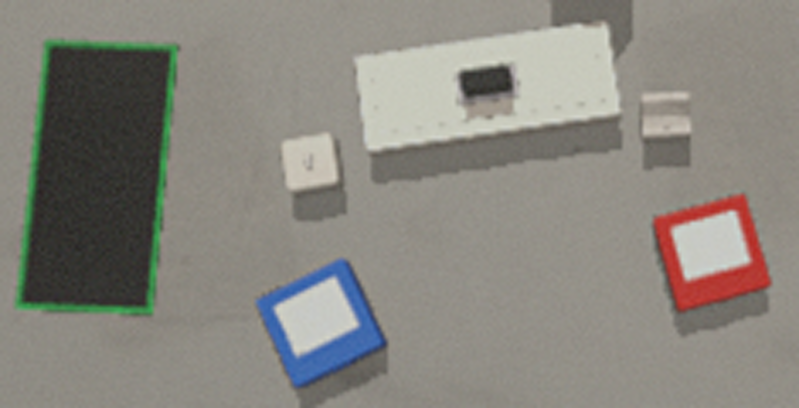

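The crop shows the mat's green corners at (46,42), (176,46), (152,311) and (18,306), and the cover outline from (355,57) to (620,115), with the knob top at about (487,80). It also shows both boxes clearly. I'll fit the cuboid silhouettes.

```bash
cat >> h.py <<'E'
from scipy.optimize import minimize
def fit(c,mask,size,x0,z0=0,S=4):
    """silhouette fit of cuboid size (sx,sy,sz) pose x,y,yaw, to mask (native, uint8 0/1)"""
    m=cv2.resize(mask.astype(np.float32),None,fx=S,fy=S,interpolation=cv2.INTER_LINEAR)
    def cost(p):
        cs,sn=np.cos(p[2]),np.sin(p[2]); P=[]
        for a in(-.5,.5):
            for b in(-.5,.5):
                for h in(0,1):
                    X,Y=a*size[0],b*size[1]
                    u,v=w2px(c,[p[0]+cs*X-sn*Y,p[1]+sn*X+cs*Y,z0+h*size[2]]); P.append([(u+.5)*S-.5,(v+.5)*S-.5])
        hull=cv2.convexHull(np.array(P,np.float32))
        im=np.zeros(m.shape,np.uint8); cv2.fillConvexPoly(im,np.round(hull*16).astype(np.int32),1,shift=4)
        return np.abs(im-m).sum()/im.sum()
    r=minimize(cost,x0,method='Nelder-Mead',options=dict(initial_simplex=[x0]+[np.array(x0)+d for d in np.diag([.01,.01,.1])]))
    return r.x,r.fun
def window(c,m,x,y,rad):
    u,v=w2px(c,[x,y,0]); k=np.zeros(m.shape,np.uint8); cv2.circle(k,(int(u),int(v)),int(rad*c['fx']/1.2),1,-1); return (m&k.astype(bool)).astype(np.uint8)
def masks(c):
    f=c['frame'].astype(int); r,g,b=f[...,0],f[...,1],f[...,2]
    return dict(red=(r>g+50)&(r>b+50),blue=(b>r+40),green=(g>r+30)&(g>b+20),white=(f.min(2)>165))
def fillc(m):
    cs,_=cv2.findContours(m,cv2.RETR_EXTERNAL,cv2.CHAIN_APPROX_NONE); o=np.zeros_like(m)
    cv2.drawContours(o,[max(cs,key=cv2.contourArea)],-1,1,-1); return o
E
python3 - <<'E'
from h import *
for n in('top0','scene0'):
    c=load(n); M=masks(c)
    for k,mk,sz,x0,rad in [('red','red',(.09,.09,.032),[.49,-.19,.2],.09),('blue','blue',(.09,.09,.032),[.434,.17,.3],.09),
        ('cover','white',(.092,.241,.036),[.644,.014,.12],.145),('mat','green',(.13,.262,.002),[.576,.39,-.05],.19)]:
        m=fillc(window(c,M[mk],x0[0],x0[1],rad)); print(n,k,m.sum(),fit(c,m,sz,x0))
c=load('top0');s=3.4
print([px2w(c,105+a/s-.35,155+b/s-.35,.002).round(3) for a,b in[(46,42),(176,46),(152,311),(18,306)]])
print('knob',px2w(c,105+487/s-.35,155+80/s-.35,.066))
E
```

```text
top0 red 822 (array([ 0.48710541, -0.18973424,  0.23498293]), np.float64(0.06256315409599422))
top0 blue 849 (array([0.43269927, 0.17440815, 0.44483929]), np.float64(0.08010003739715782))
top0 cover 2057 (array([0.65473863, 0.01705614, 0.12282734]), np.float64(0.11362899959497773))
top0 mat 3199 (array([0.58023949, 0.39173157, 1.50426706]), np.float64(0.027419747081712062))
scene0 red 976 (array([ 0.48756982, -0.18884114,  0.25525839]), np.float64(0.06882157203669284))
scene0 blue 843 (array([0.43314339, 0.17393822, 0.45700469]), np.float64(0.08654320252992383))
scene0 cover 1467 (array([0.67333451, 0.02831948, 0.09783746]), np.float64(0.2869758814029314))
scene0 mat 1943 (array([0.58156115, 0.39189984, 1.50774438]), np.float64(0.035845909105334986))
[array([0.712, 0.445, 0.002]), array([0.704, 0.319, 0.002]), array([0.448, 0.335, 0.002]), array([0.457, 0.461, 0.002])]
knob [0.64621132 0.01358533 0.066     ]
```

```bash
cat >> h.py <<'E'
def plan(xyz,yaw,frompos=None,fromyaw=None,turncap=1.15,cap=.145):
    """calls (slide units, turn units) to bring a downward tool to xyz with tool y at yaw"""
    from plant import sensors
    s=sensors.observe(); p=np.array(s['eef_pos'] if frompos is None else frompos)
    Y=Ro.from_quat(s['tool_rot']).as_matrix()[:,1]; a=np.arctan2(Y[1],Y[0]) if fromyaw is None else fromyaw
    print('t',round(s['time_s'],2),'pos',p.round(4),'yaw',round(a,3),'F',s['ft_force'].round(1),'w',round(s['width'],4),'gf',round(s['grasp_force'],1),'j',s['joint_positions'].round(2))
    for _ in range(10):
        d=np.array(xyz)-p; t=yaw-a
        if np.abs(d).max()<5e-4 and abs(t)<.003: break
        A=np.array([[-np.sin(a),np.cos(a),0],[np.cos(a),np.sin(a),0],[0,0,-1]])
        l=A@d; l=l*min(1,cap/max(np.abs(l).max(),1e-9)); t=np.clip(t,-turncap,turncap)
        print('slide',(l/.15).round(3),'turnz',round(-t/1.5,3),'-> world',(p+A.T@l).round(3))
        p=p+A.T@l; a+=t
E
python3 - <<'E'
from h import *
c=load('top0');s=3.4
P=[px2w(c,105+a/s-.35,155+b/s-.35,.036) for a,b in[(355,57),(607,23),(620,115),(370,151)]]
P=np.array(P)[:,:2];print(P.round(3),P.mean(0)); L=lambda i,j:np.linalg.norm(P[i]-P[j])
print(L(0,1),L(3,2),L(0,3),L(1,2)); d=P[0]-P[1];print(np.arctan2(d[1],d[0])-np.pi/2); d=P[3]-P[2];print(np.arctan2(d[1],d[0])-np.pi/2)
plan([.645,.014,.16],.123)
E
```

```text
[[ 0.679  0.14 ]
 [ 0.706 -0.099]
 [ 0.617 -0.108]
 [ 0.589  0.126]] [0.64774352 0.01476162]
0.23993671444797632 0.23548731505078166 0.09174945403129965 0.08999389973760638
0.1116097749453493
0.11869899914442317
t 0.1 pos [0.1587 0.5522 0.2132] yaw 1.291 F [ 0.1 -0.4  0.1] w 0.0911 gf 0.0 j [ 1.27  0.32  1.57 -0.    1.26 -0.02]
slide [-0.967 -0.601  0.083] turnz 0.767 -> world [0.273 0.426 0.201]
slide [-0.967  0.653  0.086] turnz 0.012 -> world [0.39  0.296 0.188]
slide [-0.967  0.678  0.087] turnz -0.0 -> world [0.509 0.164 0.175]
slide [-0.967  0.678  0.087] turnz -0.0 -> world [0.628 0.033 0.162]
slide [-0.139  0.097  0.012] turnz -0.0 -> world [0.645 0.014 0.16 ]
```

Cover size checks out (240 x 91 mm): centre about (0.647, 0.014), yaw about 0.117. Approaching.

>>> {"api": "arm_command", "payload": {
  "rows": [
    {"slide": [-0.2, -0.12, 0.01], "turn": [0, 0, 0.1]},
    {"slide": [-0.4, -0.25, 0.03], "turn": [0, 0, 0.2]},
    {"slide": [-0.6, -0.37, 0.05], "turn": [0, 0, 0.3]},
    {"slide": [-0.8, -0.5, 0.07], "turn": [0, 0, 0.4]},
    {"slide": [-0.967, -0.6, 0.08], "turn": [0, 0, 0.5]},
    {"slide": [-0.967, -0.6, 0.08], "turn": [0, 0, 0.6]},
    {"slide": [-0.967, -0.6, 0.08], "turn": [0, 0, 0.69]},
    {"slide": [-0.967, -0.6, 0.08], "turn": [0, 0, 0.78]}
  ],
  "fingers": 0.3,
  "force": 30
}}

```text
time_s: 0.9
eef_pos: [0.2735, 0.4255, 0.2016]
tool_rot: [0.665, 0.746, -0.0, 0.0]
ft_force: [-0.1, 0.5, 0.1]
width: 0.0595
grasp_force: 0.0
```

>>> {"api": "arm_command", "payload": {
  "rows": [
    {"slide": [-0.2, 0.13, 0.01], "turn": [0, 0, 0]},
    {"slide": [-0.4, 0.26, 0.03], "turn": [0, 0, 0]},
    {"slide": [-0.6, 0.4, 0.05], "turn": [0, 0, 0]},
    {"slide": [-0.8, 0.54, 0.07], "turn": [0, 0, 0]},
    {"slide": [-0.967, 0.65, 0.085], "turn": [0, 0, 0]},
    {"slide": [-0.967, 0.65, 0.085], "turn": [0, 0, 0]},
    {"slide": [-0.967, 0.65, 0.085], "turn": [0, 0, 0]},
    {"slide": [-0.967, 0.65, 0.085], "turn": [0, 0, 0]}
  ]
}}

```text
time_s: 1.7
eef_pos: [0.3871, 0.2944, 0.1891]
tool_rot: [0.663, 0.749, -0.0, -0.0]
ft_force: [0.8, -0.5, 0.3]
width: 0.0592
grasp_force: 0.0
```

>>> {"api": "arm_command", "payload": {
  "rows": [
    {"slide": [-0.2, 0.13, 0.01], "turn": [0, 0, 0]},
    {"slide": [-0.4, 0.26, 0.03], "turn": [0, 0, 0]},
    {"slide": [-0.6, 0.4, 0.05], "turn": [0, 0, 0]},
    {"slide": [-0.8, 0.54, 0.07], "turn": [0, 0, 0]},
    {"slide": [-0.967, 0.68, 0.085], "turn": [0, 0, 0]},
    {"slide": [-0.967, 0.68, 0.085], "turn": [0, 0, 0]},
    {"slide": [-0.967, 0.68, 0.085], "turn": [0, 0, 0]},
    {"slide": [-0.967, 0.68, 0.085], "turn": [0, 0, 0]}
  ]
}}

```text
time_s: 2.5
eef_pos: [0.5055, 0.1634, 0.1764]
tool_rot: [0.662, 0.749, -0.0, -0.0]
ft_force: [-0.6, 0.7, 0.5]
width: 0.059
grasp_force: 0.0
```

>>> {"api": "arm_command", "payload": {
  "rows": [
    {"slide": [-0.2, 0.13, 0.01], "turn": [0, 0, 0]},
    {"slide": [-0.4, 0.26, 0.03], "turn": [0, 0, 0]},
    {"slide": [-0.6, 0.4, 0.05], "turn": [0, 0, 0]},
    {"slide": [-0.8, 0.54, 0.07], "turn": [0, 0, 0]},
    {"slide": [-0.967, 0.68, 0.085], "turn": [0, 0, 0]},
    {"slide": [-0.967, 0.68, 0.085], "turn": [0, 0, 0]},
    {"slide": [-0.967, 0.68, 0.085], "turn": [0, 0, 0]},
    {"slide": [-0.967, 0.68, 0.085], "turn": [0, 0, 0]}
  ]
}}

```text
time_s: 3.3
eef_pos: [0.6242, 0.0321, 0.1639]
tool_rot: [0.662, 0.749, 0.0, -0.0]
ft_force: [-0.7, 0.2, -0.2]
width: 0.0595
grasp_force: 0.0
```

Run:
```python
from h import *
from plant import eyes
plan([.646,.014,.042],.119)
c=eyes.read_camera('wrist'); pickle.dump(c,open('pics/wr1.pkl','wb')); crop(c,0,0,560,420,1.4,'wr1')
```

```text
t 3.3 pos [0.6242 0.0321 0.1639] yaw 0.123 F [-0.7  0.2 -0.2] w 0.0595 gf 0.0 j [ 0.03  0.43  1.52  0.    1.19 -0.09]
slide [-0.137  0.129  0.813] turnz 0.003 -> world [0.646 0.014 0.042]
```

View pics/wr1.png

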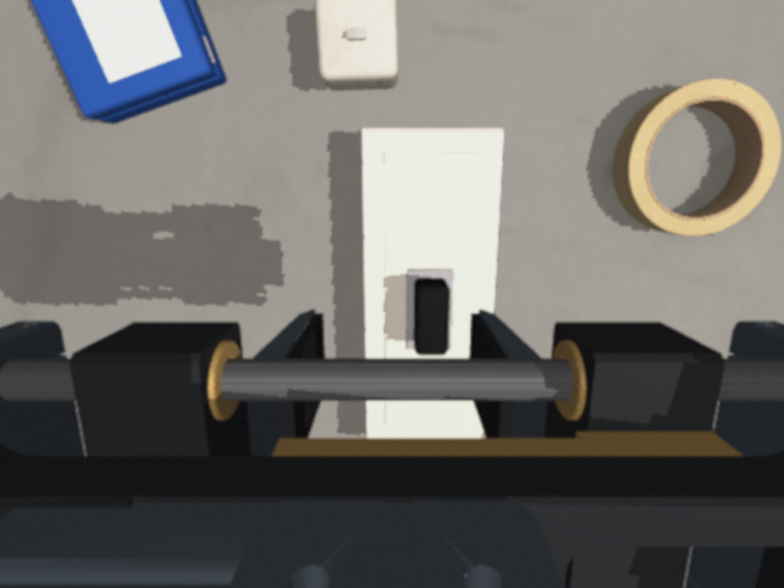

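The wrist view shows the knob top spanning about (415–449, 280–353) in the 1.4x picture, between the fingers but slightly to their right. The cover edges are parallel to the fingers.

Run:
```python
from h import *
c=load('wr1')
print([px2w(c,u/1.4,v/1.4,.066).round(4) for u,v in[(432,316),(432,281),(415,316),(449,316)]])
print([px2w(c,u/1.4,v/1.4,.036).round(4) for u,v in[(363,129),(503,129),(365,350),(493,350)]])
```

```text
[array([0.6492, 0.0211, 0.066 ]), array([0.646 , 0.0436, 0.066 ]), array([0.6385, 0.0198, 0.066 ]), array([0.66  , 0.0224, 0.066 ])]
[array([0.5913, 0.1308, 0.036 ]), array([0.6803, 0.1418, 0.036 ]), array([ 0.6085, -0.0187,  0.036 ]), array([ 0.7   , -0.0073,  0.036 ])]
```

>>> {"api": "arm_command", "payload": {
  "rows": [
    {"slide": [-0.07, 0.07, 0.1], "turn": [0, 0, 0]},
    {"slide": [-0.126, 0.144, 0.25], "turn": [0, 0, 0]},
    {"slide": [-0.126, 0.144, 0.4], "turn": [0, 0, 0]},
    {"slide": [-0.126, 0.144, 0.55], "turn": [0, 0, 0]},
    {"slide": [-0.126, 0.144, 0.65], "turn": [0, 0, 0]},
    {"slide": [-0.126, 0.144, 0.72], "turn": [0, 0, 0]},
    {"slide": [-0.126, 0.144, 0.77], "turn": [0, 0, 0]},
    {"slide": [-0.126, 0.144, 0.8], "turn": [0, 0, 0]}
  ]
}}

```text
time_s: 4.15
eef_pos: [0.649, 0.0144, 0.043]
tool_rot: [0.663, 0.749, -0.0, -0.0]
ft_force: [0.2, 0.2, -1.0]
width: 0.0594
grasp_force: 0.0
```

>>> {"api": "arm_command", "payload": {
  "rows": [
    {"slide": [0, 0, 0], "turn": [0, 0, 0]},
    {"slide": [0, 0, 0], "turn": [0, 0, 0]},
    {"slide": [0, 0, 0], "turn": [0, 0, 0]},
    {"slide": [0, 0, 0], "turn": [0, 0, 0]},
    {"slide": [0, 0, 0], "turn": [0, 0, 0]},
    {"slide": [0, 0, 0], "turn": [0, 0, 0]},
    {"slide": [0, 0, 0], "turn": [0, 0, 0]},
    {"slide": [0, 0, 0], "turn": [0, 0, 0]}
  ],
  "fingers": -1,
  "force": 35
}}

```text
time_s: 4.95
eef_pos: [0.6491, 0.0144, 0.0441]
tool_rot: [0.663, 0.749, 0.0, 0.0]
ft_force: [-0.4, 0.5, 3.1]
width: 0.0213
grasp_force: 35.0
```

>>> {"api": "arm_command", "payload": {
  "rows": [
    {"slide": [0, 0, -0.03], "turn": [0, 0, 0]},
    {"slide": [0, 0, -0.1], "turn": [0, 0, 0]},
    {"slide": [0, 0, -0.2], "turn": [0, 0, 0]},
    {"slide": [0, 0, -0.32], "turn": [0, 0, 0]},
    {"slide": [0, 0, -0.44], "turn": [0, 0, 0]},
    {"slide": [0, 0, -0.55], "turn": [0, 0, 0]},
    {"slide": [0, 0, -0.63], "turn": [0, 0, 0]},
    {"slide": [0, 0, -0.66], "turn": [0, 0, 0]}
  ]
}}

```text
time_s: 5.75
eef_pos: [0.6495, 0.0144, 0.1443]
tool_rot: [0.663, 0.749, 0.001, 0.001]
ft_force: [-0.5, 0.6, -1.7]
width: 0.0216
grasp_force: 35.0
```

Run:
```python
from h import *
from plant import eyes
plan([.581,.392,.145],1.505,turncap=.6,cap=.14)
c=eyes.read_camera('scene'); pickle.dump(c,open('pics/sc2.pkl','wb')); crop(c,140,130,500,400,2.2,'sc2')
```

```text
t 5.75 pos [0.6495 0.0144 0.1443] yaw 0.121 F [-0.5  0.6 -1.7] w 0.0216 gf 35.0 j [ 0.    0.48  1.49  0.    1.17 -0.12]
slide [ 0.933 -0.055 -0.002] turnz -0.4 -> world [0.624 0.152 0.145]
slide [ 0.933  0.561 -0.002] turnz -0.4 -> world [0.595 0.313 0.145]
slide [ 0.222  0.486 -0.001] turnz -0.123 -> world [0.581 0.392 0.145]
```

View pics/sc2.png

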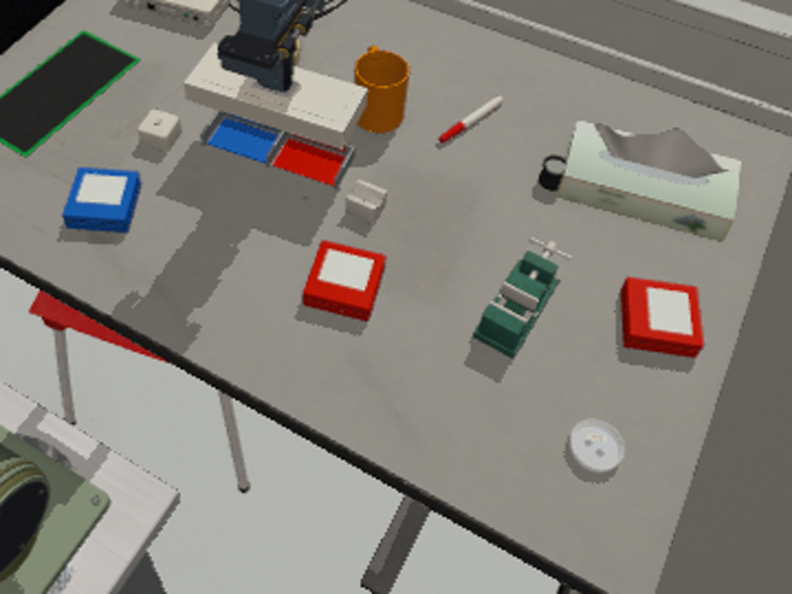

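The cover is up. Blue bay is left and red bay right, so no crossing is needed. Carrying it to the mat.

>>> {"api": "arm_command", "payload": {
  "rows": [
    {"slide": [0.06, 0, 0], "turn": [0, 0, -0.02]},
    {"slide": [0.18, -0.01, 0], "turn": [0, 0, -0.06]},
    {"slide": [0.32, -0.02, 0], "turn": [0, 0, -0.12]},
    {"slide": [0.47, -0.03, 0], "turn": [0, 0, -0.19]},
    {"slide": [0.62, -0.04, 0], "turn": [0, 0, -0.26]},
    {"slide": [0.77, -0.05, 0], "turn": [0, 0, -0.33]},
    {"slide": [0.88, -0.055, 0], "turn": [0, 0, -0.38]},
    {"slide": [0.93, -0.055, 0], "turn": [0, 0, -0.4]}
  ]
}}

```text
time_s: 6.6
eef_pos: [0.6227, 0.1538, 0.1415]
tool_rot: [0.41, 0.912, -0.0, -0.001]
ft_force: [0.0, -0.3, -2.0]
width: 0.0221
grasp_force: 35.0
```

>>> {"api": "arm_command", "payload": {
  "rows": [
    {"slide": [0.06, 0.03, 0], "turn": [0, 0, -0.02]},
    {"slide": [0.18, 0.11, 0], "turn": [0, 0, -0.06]},
    {"slide": [0.32, 0.19, 0], "turn": [0, 0, -0.12]},
    {"slide": [0.47, 0.28, 0], "turn": [0, 0, -0.19]},
    {"slide": [0.62, 0.37, 0], "turn": [0, 0, -0.26]},
    {"slide": [0.77, 0.46, 0], "turn": [0, 0, -0.33]},
    {"slide": [0.88, 0.53, 0], "turn": [0, 0, -0.38]},
    {"slide": [0.93, 0.56, 0], "turn": [0, 0, -0.4]}
  ]
}}

```text
time_s: 7.4
eef_pos: [0.5943, 0.3136, 0.1422]
tool_rot: [0.123, 0.992, 0.0, -0.0]
ft_force: [0.7, 0.0, -2.4]
width: 0.0218
grasp_force: 35.0
```

Run:
```python
from h import *
plan([.581,.392,.10],1.505)
```

```text
t 7.4 pos [0.5943 0.3136 0.1422] yaw 1.324 F [ 0.7  0.  -2.4] w 0.0218 gf 35.0 j [ 0.47  0.52  1.43  0.    1.2  -0.86]
slide [0.214 0.485 0.281] turnz -0.121 -> world [0.581 0.392 0.1  ]
```

>>> {"api": "arm_command", "payload": {
  "rows": [
    {"slide": [0.02, 0.05, 0.03], "turn": [0, 0, -0.01]},
    {"slide": [0.06, 0.14, 0.08], "turn": [0, 0, -0.04]},
    {"slide": [0.11, 0.25, 0.14], "turn": [0, 0, -0.06]},
    {"slide": [0.16, 0.36, 0.2], "turn": [0, 0, -0.09]},
    {"slide": [0.2, 0.44, 0.25], "turn": [0, 0, -0.11]},
    {"slide": [0.214, 0.485, 0.28], "turn": [0, 0, -0.121]},
    {"slide": [0.214, 0.485, 0.28], "turn": [0, 0, -0.121]},
    {"slide": [0.214, 0.485, 0.28], "turn": [0, 0, -0.121]}
  ]
}}

```text
time_s: 8.2
eef_pos: [0.5819, 0.3904, 0.1007]
tool_rot: [0.034, 0.999, -0.0, 0.0]
ft_force: [0.6, -0.6, -1.4]
width: 0.0216
grasp_force: 35.0
```

>>> {"api": "arm_command", "payload": {
  "rows": [
    {"slide": [0, 0, 0.05], "turn": [0, 0, 0]},
    {"slide": [0, 0, 0.11], "turn": [0, 0, 0]},
    {"slide": [0, 0, 0.17], "turn": [0, 0, 0]},
    {"slide": [0, 0, 0.22], "turn": [0, 0, 0]},
    {"slide": [0, 0, 0.26], "turn": [0, 0, 0]},
    {"slide": [0, 0, 0.29], "turn": [0, 0, 0]},
    {"slide": [0, 0, 0.31], "turn": [0, 0, 0]},
    {"slide": [0, 0, 0.33], "turn": [0, 0, 0]}
  ]
}}

```text
time_s: 9.0
eef_pos: [0.5819, 0.3907, 0.0511]
tool_rot: [0.034, 0.999, 0.0, 0.0]
ft_force: [-0.0, -0.8, -2.9]
width: 0.0221
grasp_force: 35.0
```

>>> {"api": "arm_command", "payload": {
  "rows": [
    {"slide": [0, 0, 0.008], "turn": [0, 0, 0]},
    {"slide": [0, 0, 0.014], "turn": [0, 0, 0]},
    {"slide": [0, 0, 0.02], "turn": [0, 0, 0]},
    {"slide": [0, 0, 0.025], "turn": [0, 0, 0]},
    {"slide": [0, 0, 0.03], "turn": [0, 0, 0]},
    {"slide": [0, 0, 0.034], "turn": [0, 0, 0]},
    {"slide": [0, 0, 0.038], "turn": [0, 0, 0]},
    {"slide": [0, 0, 0.038], "turn": [0, 0, 0]}
  ]
}}

```text
time_s: 9.8
eef_pos: [0.5818, 0.3905, 0.0461]
tool_rot: [0.034, 0.999, 0.0, 0.0]
ft_force: [-1.3, -0.7, 2.1]
width: 0.0219
grasp_force: 35.0
```

Contact. Release and rise.

>>> {"api": "arm_command", "payload": {
  "rows": [
    {"slide": [0, 0, 0], "turn": [0, 0, 0]},
    {"slide": [0, 0, 0], "turn": [0, 0, 0]},
    {"slide": [0, 0, 0], "turn": [0, 0, 0]},
    {"slide": [0, 0, 0], "turn": [0, 0, 0]},
    {"slide": [0, 0, 0], "turn": [0, 0, 0]},
    {"slide": [0, 0, 0], "turn": [0, 0, 0]},
    {"slide": [0, 0, -0.02], "turn": [0, 0, 0]},
    {"slide": [0, 0, -0.05], "turn": [0, 0, 0]}
  ],
  "fingers": 0.3
}}

```text
time_s: 10.6
eef_pos: [0.5817, 0.3904, 0.053]
tool_rot: [0.034, 0.999, -0.0, -0.0]
ft_force: [-0.4, 0.1, 0.3]
width: 0.0591
grasp_force: 0.0
```

>>> {"api": "arm_command", "payload": {
  "rows": [
    {"slide": [0, 0, -0.1], "turn": [0, 0, 0]},
    {"slide": [0, 0, -0.25], "turn": [0, 0, 0]},
    {"slide": [0, 0, -0.45], "turn": [0, 0, 0]},
    {"slide": [0, 0, -0.65], "turn": [0, 0, 0]},
    {"slide": [0, 0, -0.8], "turn": [0, 0, 0]},
    {"slide": [0, 0, -0.9], "turn": [0, 0, 0]},
    {"slide": [0, 0, -0.9], "turn": [0, 0, 0]},
    {"slide": [0, 0, -0.9], "turn": [0, 0, 0]}
  ]
}}

```text
time_s: 11.4
eef_pos: [0.5817, 0.3905, 0.1886]
tool_rot: [0.034, 0.999, 0.0, 0.0]
ft_force: [1.2, -0.2, -0.2]
width: 0.0594
grasp_force: 0.0
```

Run:
```python
from h import *
from plant import eyes
plan([.34,.1,.2],.45)
c=eyes.read_camera('top'); pickle.dump(c,open('pics/top3.pkl','wb')); crop(c,105,140,340,280,3.4,'top3')
M=masks(c)
for k,sz,x0 in [('red',(.09,.09,.032),[.49,-.19,.25]),('blue',(.09,.09,.032),[.434,.17,.45])]:
    print(k,fit(c,fillc(window(c,M[k],x0[0],x0[1],.09)),sz,x0))
```

```text
t 11.4 pos [0.5817 0.3905 0.1886] yaw 1.503 F [ 1.2 -0.2 -0.2] w 0.0594 gf 0.0 j [ 0.57  0.53  1.28  0.    1.33 -0.93]
slide [ 0.698 -0.967 -0.036] turnz 0.702 -> world [0.467 0.253 0.194]
slide [-0.44  -0.967 -0.032] turnz -0.0 -> world [0.365 0.131 0.199]
slide [-0.11  -0.241 -0.008] turnz -0.0 -> world [0.34 0.1  0.2 ]
red (array([ 0.48718216, -0.18935655,  0.23075806]), np.float64(0.06320212035832973))
blue (array([0.43231399, 0.17410835, 0.42412189]), np.float64(0.08077870244565218))
```

View pics/top3.png

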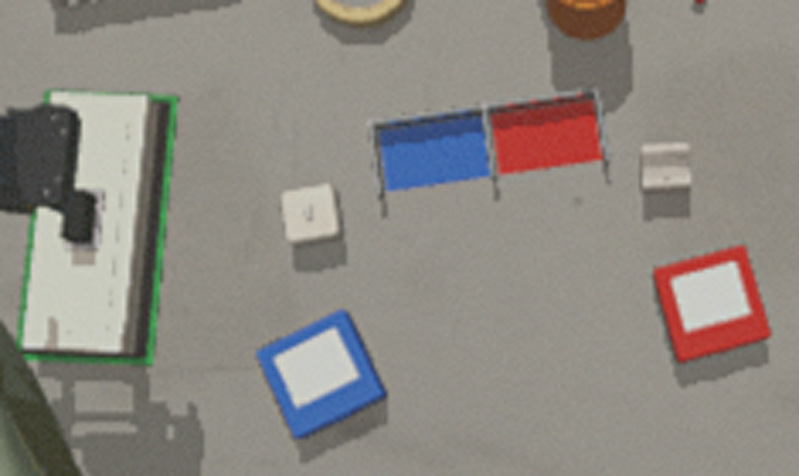

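The cover stands on the mat inside the green edge. The rack's back corners are at (374,122) and (598,93) in the crop, the middle wall at (487,107) to (495,195), and the right front at (607,178).

Run:
```python
from h import *
c=load('top3');s=3.4
f=lambda a,b,z:px2w(c,105+a/s-.35,140+b/s-.35,z).round(4)[:2]
for n,a,b,z in [('BL',374,122,.024),('BR',598,92,.024),('FR',608,181,.024),('FM',496,196,.024),('FL',383,212,.024),('bM',487,107,.024),('inl FL',386,190,0),('inl FLr',491,176,0),('inl FRl',499,174,0),('inl FRr',602,159,0)]: print(n,f(a,b,z))
rc=np.array([.648,.0155]); 
for yaw in(.12,):
    R=np.array([[np.cos(yaw),-np.sin(yaw)],[np.sin(yaw),np.cos(yaw)]])
    for p in [(.035,.1115),(.035,-.1115),(-.035,-.1115),(-.035,.1115),(-.035,0)]: print('pred',p,(rc+R@p).round(3))
    # home: box front sticks 25 out; box centre x in rack frame = 30-45=-15
    for y in(.0545,-.0545): print('home',y,(rc+R@[-.015,y]).round(4))
```

```text
BL [0.6685 0.124 ]
BR [ 0.6921 -0.0896]
FR [ 0.6051 -0.0966]
FM [0.5936 0.0092]
FL [0.5812 0.1155]
bM [0.6802 0.0165]
inl FL [0.6072 0.1164]
inl FLr [0.6182 0.0155]
inl FRl [0.6199 0.0077]
inl FRr [ 0.632  -0.0918]
pred (0.035, 0.1115) [0.669 0.13 ]
pred (0.035, -0.1115) [ 0.696 -0.091]
pred (-0.035, -0.1115) [ 0.627 -0.099]
pred (-0.035, 0.1115) [0.6   0.122]
pred (-0.035, 0) [0.613 0.011]
home 0.0545 [0.6266 0.0678]
home -0.0545 [ 0.6396 -0.0404]
```

Run:
```python
from h import *
plan([.402,.240,.12],.44)
plan([.402,.240,.010],.44,[.402,.240,.12],.44)
```

```text
t 11.45 pos [0.5813 0.3902 0.1876] yaw 1.503 F [ 0.1 -1.  -0.5] w 0.059 gf 0.0 j [ 0.57  0.54  1.28  0.    1.33 -0.93]
slide [ 0.967 -0.929  0.387] turnz 0.708 -> world [0.427 0.261 0.129]
slide [-0.056 -0.212  0.063] turnz -0.0 -> world [0.402 0.24  0.12 ]
t 11.45 pos [0.402 0.24  0.12 ] yaw 0.44 F [ 0.1 -1.  -0.5] w 0.059 gf 0.0 j [ 0.57  0.54  1.28  0.    1.33 -0.93]
slide [0.    0.    0.733] turnz -0.0 -> world [0.402 0.24  0.01 ]
```

>>> {"api": "arm_command", "payload": {
  "rows": [
    {"slide": [0.2, -0.19, 0], "turn": [0, 0, 0.09]},
    {"slide": [0.4, -0.38, 0], "turn": [0, 0, 0.18]},
    {"slide": [0.6, -0.57, 0.1], "turn": [0, 0, 0.27]},
    {"slide": [0.8, -0.76, 0.2], "turn": [0, 0, 0.36]},
    {"slide": [0.967, -0.93, 0.3], "turn": [0, 0, 0.45]},
    {"slide": [0.967, -0.93, 0.387], "turn": [0, 0, 0.54]},
    {"slide": [0.967, -0.93, 0.387], "turn": [0, 0, 0.63]},
    {"slide": [0.967, -0.93, 0.387], "turn": [0, 0, 0.708]}
  ],
  "fingers": -0.23
}}

```text
time_s: 12.25
eef_pos: [0.4262, 0.2604, 0.1286]
tool_rot: [0.538, 0.843, -0.001, -0.001]
ft_force: [0.5, 0.1, 0.6]
width: 0.0348
grasp_force: 0.0
```

>>> {"api": "arm_command", "payload": {
  "rows": [
    {"slide": [-0.03, -0.1, 0.03], "turn": [0, 0, 0]},
    {"slide": [-0.056, -0.212, 0.1], "turn": [0, 0, 0]},
    {"slide": [-0.056, -0.212, 0.25], "turn": [0, 0, 0]},
    {"slide": [-0.056, -0.212, 0.4], "turn": [0, 0, 0]},
    {"slide": [-0.056, -0.212, 0.55], "turn": [0, 0, 0]},
    {"slide": [-0.056, -0.212, 0.68], "turn": [0, 0, 0]},
    {"slide": [-0.056, -0.212, 0.76], "turn": [0, 0, 0]},
    {"slide": [-0.056, -0.212, 0.79], "turn": [0, 0, 0]}
  ]
}}

```text
time_s: 13.05
eef_pos: [0.4007, 0.2392, 0.0095]
tool_rot: [0.536, 0.845, -0.002, -0.001]
ft_force: [-0.3, -0.6, -0.2]
width: 0.0351
grasp_force: 0.0
```

Run:
```python
from h import *
yaw=.117; e=np.array([.469,.048])+.061*np.array([-np.sin(yaw),np.cos(yaw)]); print(e)
plan([*e,.010],yaw)
```

```text
[0.46187927 0.10858296]
t 13.05 pos [0.4007 0.2392 0.0095] yaw 0.441 F [-0.3 -0.6 -0.2] w 0.0351 gf 0.0 j [0.51 0.39 2.07 0.   0.68 0.07]
slide [-0.961 -0.002 -0.003] turnz 0.216 -> world [0.462 0.109 0.01 ]
```

>>> {"api": "arm_command", "payload": {
  "rows": [
    {"slide": [-0.04, 0, 0], "turn": [0, 0, 0]},
    {"slide": [-0.08, 0, 0], "turn": [0, 0, 0]},
    {"slide": [-0.13, 0, 0], "turn": [0, 0, 0.01]},
    {"slide": [-0.2, 0, 0], "turn": [0, 0, 0.025]},
    {"slide": [-0.27, 0, 0], "turn": [0, 0, 0.045]},
    {"slide": [-0.34, 0, 0], "turn": [0, 0, 0.065]},
    {"slide": [-0.41, 0, 0], "turn": [0, 0, 0.085]},
    {"slide": [-0.47, 0, 0], "turn": [0, 0, 0.1]}
  ]
}}

```text
time_s: 13.85
eef_pos: [0.4329, 0.1754, 0.0116]
tool_rot: [0.598, 0.801, 0.0, 0.0]
ft_force: [-0.8, 1.2, -0.2]
width: 0.0352
grasp_force: 0.6
```

Run:
```python
from h import *
plan([.4619,.1086,.010],.117)
```

```text
t 13.85 pos [0.4329 0.1754 0.0116] yaw 0.288 F [-0.8  1.2 -0.2] w 0.0352 gf 0.6 j [0.36 0.39 2.07 0.   0.68 0.07]
slide [-0.482  0.059  0.01 ] turnz 0.114 -> world [0.462 0.109 0.01 ]
```

>>> {"api": "arm_command", "payload": {
  "rows": [
    {"slide": [-0.06, 0.005, 0], "turn": [0, 0, 0.015]},
    {"slide": [-0.13, 0.01, 0], "turn": [0, 0, 0.033]},
    {"slide": [-0.2, 0.015, 0], "turn": [0, 0, 0.05]},
    {"slide": [-0.27, 0.02, 0.01], "turn": [0, 0, 0.067]},
    {"slide": [-0.34, 0.03, 0.01], "turn": [0, 0, 0.083]},
    {"slide": [-0.4, 0.04, 0.01], "turn": [0, 0, 0.1]},
    {"slide": [-0.45, 0.05, 0.01], "turn": [0, 0, 0.112]},
    {"slide": [-0.482, 0.05, 0.01], "turn": [0, 0, 0.116]}
  ]
}}

```text
time_s: 14.65
eef_pos: [0.4608, 0.1085, 0.0099]
tool_rot: [0.665, 0.747, 0.0, 0.0]
ft_force: [-0.5, 1.0, -1.6]
width: 0.0351
grasp_force: 0.3
```

>>> {"api": "arm_command", "payload": {
  "rows": [
    {"slide": [0.1, 0, 0], "turn": [0, 0, 0]},
    {"slide": [0.2, 0, 0], "turn": [0, 0, 0]},
    {"slide": [0.2, 0, -0.2], "turn": [0, 0, 0]},
    {"slide": [0.2, 0, -0.4], "turn": [0, 0, 0]},
    {"slide": [0.2, 0, -0.6], "turn": [0, 0, 0]},
    {"slide": [0.2, 0, -0.8], "turn": [0, 0, 0]},
    {"slide": [0.2, 0, -0.8], "turn": [0, 0, 0]},
    {"slide": [0.2, 0, -0.8], "turn": [0, 0, 0]}
  ]
}}

```text
time_s: 15.45
eef_pos: [0.4569, 0.1389, 0.1302]
tool_rot: [0.665, 0.747, 0.0, 0.0]
ft_force: [0.0, 0.2, 0.5]
width: 0.0352
grasp_force: 0.0
```

```bash
cat > look.py <<'E'
from h import *
from plant import eyes
import sys
rc=np.array([.647,.0145]); yaw=.117; R=np.array([[np.cos(yaw),-np.sin(yaw)],[np.sin(yaw),np.cos(yaw)]])
H=dict(blue=rc+R@[-.015,.0545],red=rc+R@[-.015,-.0545])
n=sys.argv[1]
for cam in('top','scene'):
    c=eyes.read_camera(cam); pickle.dump(c,open(f'pics/{cam}{n}.pkl','wb')); M=masks(c)
    for a in sys.argv[2:]:
        k,x,y,w=a.split(','); x0=[float(x),float(y),float(w)]
        p,f=fit(c,fillc(window(c,M[k],x0[0],x0[1],.09)),(.09,.09,.032),x0)
        print(cam,k,p.round(4),round(f,3),'rel home',(R.T@(p[:2]-H[k])).round(4),round(p[2]-yaw,3))
E
python3 look.py 4 blue,.469,.048,.117 red,.487,-.19,.24; python3 -c "
from h import *; plan([.4,.04,.1],-1.454)"
```

```text
top blue [0.4677 0.0451 0.1122] 0.063 rel home [-0.1595 -0.0032] -0.005
top red [ 0.4872 -0.1896  0.2363] 0.062 rel home [-0.1676 -0.1296] 0.119
scene blue [0.4687 0.0466 0.1266] 0.085 rel home [-0.1583 -0.0018] 0.01
scene red [ 0.4878 -0.1887  0.2658] 0.07 rel home [-0.1668 -0.1287] 0.149
t 15.55 pos [0.4559 0.1386 0.1288] yaw 0.117 F [-0.3  0.2 -0.6] w 0.0351 gf 0.0 j [ 0.27  0.24  1.91 -0.    0.99  0.15]
slide [-0.61  -0.446  0.192] turnz 0.767 -> world [0.4  0.04 0.1 ]
slide [-0.  0.  0.] turnz 0.28 -> world [0.4  0.04 0.1 ]
```

Blue is within 3 mm of its lane and square. Moving behind it.

>>> {"api": "arm_command", "payload": {
  "rows": [
    {"slide": [-0.1, -0.07, 0], "turn": [0, 0, 0.1]},
    {"slide": [-0.2, -0.15, 0], "turn": [0, 0, 0.2]},
    {"slide": [-0.3, -0.22, 0], "turn": [0, 0, 0.3]},
    {"slide": [-0.4, -0.3, 0], "turn": [0, 0, 0.4]},
    {"slide": [-0.5, -0.4, 0], "turn": [0, 0, 0.5]},
    {"slide": [-0.62, -0.49, 0], "turn": [0, 0, 0.6]},
    {"slide": [-0.62, -0.49, 0], "turn": [0, 0, 0.69]},
    {"slide": [-0.62, -0.49, 0], "turn": [0, 0, 0.767]}
  ]
}}

```text
time_s: 16.35
eef_pos: [0.3932, 0.0375, 0.1286]
tool_rot: [0.965, 0.262, -0.002, -0.0]
ft_force: [0.3, -0.0, 0.4]
width: 0.0352
grasp_force: 0.0
```

>>> {"api": "arm_command", "payload": {
  "rows": [
    {"slide": [0, 0, 0], "turn": [0, 0, 0.09]},
    {"slide": [0, 0, 0], "turn": [0, 0, 0.18]},
    {"slide": [0, 0, 0], "turn": [0, 0, 0.27]},
    {"slide": [0, 0, 0], "turn": [0, 0, 0.28]},
    {"slide": [0, 0, 0], "turn": [0, 0, 0.28]},
    {"slide": [0, 0, 0], "turn": [0, 0, 0.28]},
    {"slide": [0, 0, 0], "turn": [0, 0, 0.28]},
    {"slide": [0, 0, 0], "turn": [0, 0, 0.28]}
  ]
}}

```text
time_s: 17.15
eef_pos: [0.3946, 0.0381, 0.1299]
tool_rot: [0.998, 0.059, -0.0, -0.0]
ft_force: [-0.2, -0.1, 0.3]
width: 0.035
grasp_force: 0.0
```

Run:
```python
from h import *
from plant import eyes
plan([.3935,.0372,.010],-1.454)
c=eyes.read_camera('wrist'); pickle.dump(c,open('pics/wr5.pkl','wb')); crop(c,0,0,560,420,1.4,'wr5')
```

```text
t 17.15 pos [0.3946 0.0381 0.1299] yaw -1.453 F [-0.2 -0.1  0.3] w 0.035 gf 0.0 j [0.07 0.12 2.07 0.   0.95 1.52]
slide [-0.008  0.005  0.799] turnz 0.001 -> world [0.394 0.037 0.01 ]
```

View pics/wr5.png

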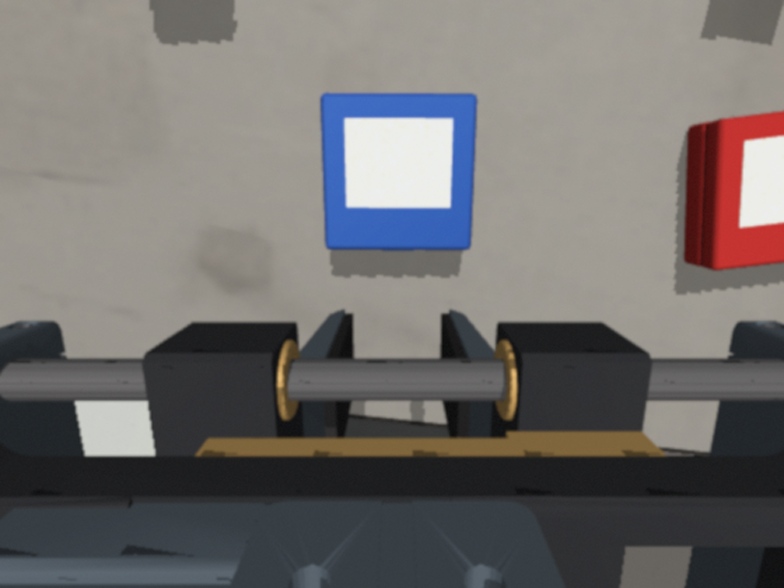

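Blue is square and centred ahead of the tool. Lower and push to just before the bay mouth.

>>> {"api": "arm_command", "payload": {
  "rows": [
    {"slide": [0, 0, 0.15], "turn": [0, 0, 0]},
    {"slide": [0, 0, 0.35], "turn": [0, 0, 0]},
    {"slide": [0, 0, 0.55], "turn": [0, 0, 0]},
    {"slide": [0, 0, 0.7], "turn": [0, 0, 0]},
    {"slide": [0, 0, 0.77], "turn": [0, 0, 0]},
    {"slide": [0, 0, 0.795], "turn": [0, 0, 0]},
    {"slide": [0.03, 0, 0.795], "turn": [0, 0, 0]},
    {"slide": [0.07, 0, 0.795], "turn": [0, 0, 0]}
  ]
}}

```text
time_s: 18.0
eef_pos: [0.4059, 0.0394, 0.0113]
tool_rot: [0.998, 0.058, 0.001, -0.0]
ft_force: [-1.1, -1.7, -0.0]
width: 0.0351
grasp_force: 0.2
```

>>> {"api": "arm_command", "payload": {
  "rows": [
    {"slide": [0.05, 0, 0], "turn": [0, 0, 0]},
    {"slide": [0.12, 0, 0], "turn": [0, 0, 0]},
    {"slide": [0.2, -0.005, 0], "turn": [0, 0, 0]},
    {"slide": [0.28, -0.01, 0], "turn": [0, 0, 0]},
    {"slide": [0.36, -0.015, 0], "turn": [0, 0, 0]},
    {"slide": [0.44, -0.015, 0], "turn": [0, 0, 0]},
    {"slide": [0.51, -0.015, 0], "turn": [0, 0, 0]},
    {"slide": [0.55, -0.015, 0], "turn": [0, 0, 0]}
  ]
}}

```text
time_s: 18.8
eef_pos: [0.4882, 0.0513, 0.0106]
tool_rot: [0.998, 0.058, 0.0, -0.0]
ft_force: [-1.8, -0.9, 0.7]
width: 0.035
grasp_force: 0.6
```

Run:
```python
from h import *
from plant import eyes
plan([.5651,.0597,.010],-1.454)
c=eyes.read_camera('wrist'); pickle.dump(c,open('pics/wr6.pkl','wb')); crop(c,0,0,560,420,1.4,'wr6')
```

```text
t 18.8 pos [0.4882 0.0513 0.0106] yaw -1.454 F [-1.8 -0.9  0.7] w 0.035 gf 0.6 j [0.08 0.42 2.02 0.   0.7  1.54]
slide [0.516 0.004 0.004] turnz 0.0 -> world [0.565 0.06  0.01 ]
```

View pics/wr6.png

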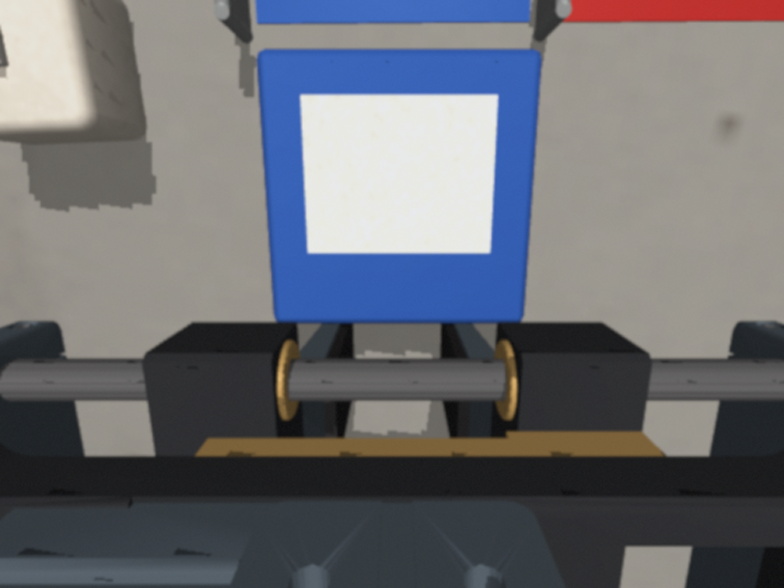

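The wrist view shows blue just before the bay. The inlay's front edge runs from (257,22) to (530,22), and the box's front top corners are at (260,52) and (541,52).

Run:
```python
from h import *
c=load('wr6'); yaw=.117; R=np.array([[np.cos(yaw),-np.sin(yaw)],[np.sin(yaw),np.cos(yaw)]])
for n,u,v,z in[('inl L',257,22,0),('inl R',530,22,0),('wall tipL',223,13,.024),('wall tipR',565,13,.024),('box L',260,52,.032),('box R',541,52,.032),('redinl L',567,20,0)]:
    p=px2w(c,u/1.4,v/1.4,z); print(n,p.round(4),'rack',(R.T@(p[:2]-[.647,.0145])).round(4))
```

```text
inl L [0.6069 0.118  0.    ] rack [-0.0278  0.1074]
inl R [0.6187 0.0175 0.    ] rack [-0.0278  0.0063]
wall tipL [0.6012 0.1212 0.024 ] rack [-0.033   0.1114]
wall tipR [0.614  0.0124 0.024 ] rack [-0.033   0.0018]
box L [0.5893 0.1065 0.032 ] rack [-0.0465  0.0981]
box R [0.5995 0.02   0.032 ] rack [-0.0466  0.011 ]
redinl L [0.6209 0.004  0.    ] rack [-0.0271 -0.0073]
```

Bay is 2 mm left of the box centre, well inside the 7 mm clearance. Push home.

>>> {"api": "arm_command", "payload": {
  "rows": [
    {"slide": [0.06, -0.004, 0], "turn": [0, 0, 0]},
    {"slide": [0.13, -0.01, 0], "turn": [0, 0, 0]},
    {"slide": [0.2, -0.01, 0], "turn": [0, 0, 0]},
    {"slide": [0.27, -0.01, 0], "turn": [0, 0, 0]},
    {"slide": [0.34, -0.01, 0], "turn": [0, 0, 0]},
    {"slide": [0.4, -0.01, 0], "turn": [0, 0, 0]},
    {"slide": [0.45, -0.01, 0], "turn": [0, 0, 0]},
    {"slide": [0.48, -0.01, 0], "turn": [0, 0, 0]}
  ]
}}

```text
time_s: 19.65
eef_pos: [0.5589, 0.0611, 0.0106]
tool_rot: [0.998, 0.058, 0.0, -0.0]
ft_force: [-1.7, 0.1, 0.9]
width: 0.035
grasp_force: 0.6
```

>>> {"api": "arm_command", "payload": {
  "rows": [
    {"slide": [0.01, 0, 0], "turn": [0, 0, 0]},
    {"slide": [0.02, 0, 0], "turn": [0, 0, 0]},
    {"slide": [0.03, 0, 0], "turn": [0, 0, 0]},
    {"slide": [0.04, 0, 0], "turn": [0, 0, 0]},
    {"slide": [0.048, 0, 0], "turn": [0, 0, 0]},
    {"slide": [0.054, 0, 0], "turn": [0, 0, 0]},
    {"slide": [0.06, 0, 0], "turn": [0, 0, 0]},
    {"slide": [0.06, 0, 0], "turn": [0, 0, 0]}
  ]
}}

```text
time_s: 20.45
eef_pos: [0.565, 0.0618, 0.0106]
tool_rot: [0.998, 0.058, -0.002, 0.0]
ft_force: [-6.0, -0.3, 3.8]
width: 0.0351
grasp_force: 2.9
```

>>> {"api": "arm_command", "payload": {
  "rows": [
    {"slide": [0.006, 0, 0], "turn": [0, 0, 0]},
    {"slide": [0.012, 0, 0], "turn": [0, 0, 0]},
    {"slide": [0.018, 0, 0], "turn": [0, 0, 0]},
    {"slide": [0.022, 0, 0], "turn": [0, 0, 0]},
    {"slide": [0.022, 0, 0], "turn": [0, 0, 0]},
    {"slide": [0.022, 0, 0], "turn": [0, 0, 0]},
    {"slide": [0.022, 0, 0], "turn": [0, 0, 0]},
    {"slide": [0.022, 0, 0], "turn": [0, 0, 0]}
  ]
}}

```text
time_s: 21.25
eef_pos: [0.5649, 0.0618, 0.0103]
tool_rot: [0.998, 0.059, -0.006, 0.0]
ft_force: [-11.6, -1.7, 8.8]
width: 0.0351
grasp_force: 6.0
```

Stalled against the back wall at the expected spot, so blue is home. Back off and go to red.

>>> {"api": "arm_command", "payload": {
  "rows": [
    {"slide": [-0.1, 0, 0], "turn": [0, 0, 0]},
    {"slide": [-0.2, 0, 0], "turn": [0, 0, 0]},
    {"slide": [-0.3, 0, -0.1], "turn": [0, 0, 0]},
    {"slide": [-0.4, 0, -0.3], "turn": [0, 0, 0]},
    {"slide": [-0.45, 0, -0.5], "turn": [0, 0, 0]},
    {"slide": [-0.45, 0, -0.7], "turn": [0, 0, 0]},
    {"slide": [-0.45, 0, -0.8], "turn": [0, 0, 0]},
    {"slide": [-0.45, 0, -0.8], "turn": [0, 0, 0]}
  ]
}}

```text
time_s: 22.05
eef_pos: [0.5057, 0.0548, 0.1333]
tool_rot: [0.998, 0.058, 0.004, -0.0]
ft_force: [0.6, -0.3, -0.5]
width: 0.0349
grasp_force: 0.0
```

```bash
python3 look.py 7 blue,.6257,.067,.117 red,.487,-.19,.24; python3 -c "
from h import *; plan([.5055,-.261,.12],.245)"
```

```text
top blue [0.6311 0.0617 0.2015] 0.722 rel home [ 0.0047 -0.0058] 0.085
top red [ 0.4872 -0.1895  0.234 ] 0.062 rel home [-0.1675 -0.1295] 0.117
scene blue [0.6277 0.0642 0.2215] 0.483 rel home [ 0.0016 -0.0029] 0.105
scene red [ 0.4878 -0.1887  0.2658] 0.07 rel home [-0.1668 -0.1287] 0.149
t 22.15 pos [0.5034 0.0546 0.1305] yaw -1.454 F [-0.7  0.9 -0.6] w 0.0354 gf 0.0 j [0.09 0.28 1.85 0.   1.01 1.54]
slide [-0.107  0.967  0.032] turnz -0.767 -> world [ 0.504 -0.091  0.126]
slide [-0.967  0.31   0.034] turnz -0.366 -> world [ 0.505 -0.244  0.121]
slide [-0.113 -0.027  0.004] turnz -0.0 -> world [ 0.505 -0.261  0.12 ]
```

>>> {"api": "arm_command", "payload": {
  "rows": [
    {"slide": [-0.02, 0.15, 0], "turn": [0, 0, -0.1]},
    {"slide": [-0.04, 0.3, 0], "turn": [0, 0, -0.2]},
    {"slide": [-0.06, 0.45, 0], "turn": [0, 0, -0.3]},
    {"slide": [-0.08, 0.6, 0], "turn": [0, 0, -0.4]},
    {"slide": [-0.1, 0.75, 0], "turn": [0, 0, -0.5]},
    {"slide": [-0.107, 0.9, 0], "turn": [0, 0, -0.6]},
    {"slide": [-0.107, 0.967, 0], "turn": [0, 0, -0.69]},
    {"slide": [-0.107, 0.967, 0], "turn": [0, 0, -0.767]}
  ]
}}

```text
time_s: 22.95
eef_pos: [0.5037, -0.0926, 0.1288]
tool_rot: [0.805, 0.593, -0.001, -0.001]
ft_force: [-0.5, 1.0, -0.2]
width: 0.0351
grasp_force: 0.0
```

>>> {"api": "arm_command", "payload": {
  "rows": [
    {"slide": [-0.15, 0.05, 0], "turn": [0, 0, -0.08]},
    {"slide": [-0.3, 0.1, 0], "turn": [0, 0, -0.16]},
    {"slide": [-0.45, 0.15, 0], "turn": [0, 0, -0.24]},
    {"slide": [-0.6, 0.2, 0], "turn": [0, 0, -0.32]},
    {"slide": [-0.75, 0.25, 0], "turn": [0, 0, -0.366]},
    {"slide": [-0.9, 0.3, 0], "turn": [0, 0, -0.366]},
    {"slide": [-0.967, 0.31, 0], "turn": [0, 0, -0.366]},
    {"slide": [-0.967, 0.31, 0], "turn": [0, 0, -0.366]}
  ]
}}

```text
time_s: 23.75
eef_pos: [0.5045, -0.2442, 0.1293]
tool_rot: [0.616, 0.788, -0.0, -0.001]
ft_force: [-0.3, -0.1, -0.5]
width: 0.0349
grasp_force: 0.0
```

```bash
python3 -c "
from h import *; plan([.5055,-.263,.010],.245)"
```

```text
t 23.75 pos [ 0.5045 -0.2442  0.1293] yaw 0.244 F [-0.3 -0.1 -0.5] w 0.0349 gf 0.0 j [-0.47  0.37  1.72  0.    1.06 -0.72]
slide [-0.123 -0.024  0.795] turnz -0.001 -> world [ 0.505 -0.263  0.01 ]
```

>>> {"api": "arm_command", "payload": {
  "rows": [
    {"slide": [-0.1, -0.02, 0], "turn": [0, 0, 0]},
    {"slide": [-0.123, -0.024, 0.1], "turn": [0, 0, 0]},
    {"slide": [-0.123, -0.024, 0.25], "turn": [0, 0, 0]},
    {"slide": [-0.123, -0.024, 0.4], "turn": [0, 0, 0]},
    {"slide": [-0.123, -0.024, 0.55], "turn": [0, 0, 0]},
    {"slide": [-0.123, -0.024, 0.68], "turn": [0, 0, 0]},
    {"slide": [-0.123, -0.024, 0.76], "turn": [0, 0, 0]},
    {"slide": [-0.123, -0.024, 0.79], "turn": [0, 0, 0]}
  ]
}}

```text
time_s: 24.55
eef_pos: [0.5057, -0.2619, 0.0109]
tool_rot: [0.615, 0.789, -0.0, -0.001]
ft_force: [-1.4, -0.5, 0.3]
width: 0.0353
grasp_force: 0.0
```

```bash
python3 -c "
from h import *; plan([.471,-.1206,.010],.117)"
```

```text
t 24.55 pos [ 0.5057 -0.2619  0.0109] yaw 0.246 F [-1.4 -0.5  0.3] w 0.0353 gf 0.0 j [-0.5   0.51  1.83  0.    0.8  -0.74]
slide [0.967 0.005 0.006] turnz 0.086 -> world [ 0.471 -0.121  0.01 ]
```

>>> {"api": "arm_command", "payload": {
  "rows": [
    {"slide": [0.04, 0, 0], "turn": [0, 0, 0]},
    {"slide": [0.08, 0, 0], "turn": [0, 0, 0]},
    {"slide": [0.14, 0, 0], "turn": [0, 0, 0]},
    {"slide": [0.21, 0, 0], "turn": [0, 0, 0.01]},
    {"slide": [0.28, 0, 0], "turn": [0, 0, 0.02]},
    {"slide": [0.35, 0, 0], "turn": [0, 0, 0.03]},
    {"slide": [0.42, 0, 0], "turn": [0, 0, 0.035]},
    {"slide": [0.48, 0, 0], "turn": [0, 0, 0.04]}
  ]
}}

```text
time_s: 25.35
eef_pos: [0.4886, -0.1917, 0.0125]
tool_rot: [0.639, 0.77, 0.0, 0.0]
ft_force: [-0.1, -1.4, 1.0]
width: 0.0347
grasp_force: 0.9
```

```bash
python3 -c "
from h import *; plan([.471,-.1206,.010],.117)"
```

```text
t 25.35 pos [ 0.4886 -0.1917  0.0125] yaw 0.185 F [-0.1 -1.4  1. ] w 0.0347 gf 0.9 j [-0.4   0.46  1.94  0.    0.74 -0.58]
slide [ 0.487 -0.028  0.017] turnz 0.046 -> world [ 0.471 -0.121  0.01 ]
```

>>> {"api": "arm_command", "payload": {
  "rows": [
    {"slide": [0.06, 0, 0], "turn": [0, 0, 0.005]},
    {"slide": [0.13, 0, 0.005], "turn": [0, 0, 0.012]},
    {"slide": [0.2, -0.005, 0.01], "turn": [0, 0, 0.019]},
    {"slide": [0.27, -0.01, 0.01], "turn": [0, 0, 0.026]},
    {"slide": [0.34, -0.015, 0.01], "turn": [0, 0, 0.033]},
    {"slide": [0.4, -0.02, 0.01], "turn": [0, 0, 0.04]},
    {"slide": [0.45, -0.025, 0.01], "turn": [0, 0, 0.045]},
    {"slide": [0.487, -0.028, 0.01], "turn": [0, 0, 0.046]}
  ]
}}

```text
time_s: 26.15
eef_pos: [0.4706, -0.1207, 0.0105]
tool_rot: [0.665, 0.747, -0.0, -0.0]
ft_force: [-0.1, -1.3, -0.9]
width: 0.035
grasp_force: 0.4
```

>>> {"api": "arm_command", "payload": {
  "rows": [
    {"slide": [-0.1, 0, 0], "turn": [0, 0, 0]},
    {"slide": [-0.2, 0, 0], "turn": [0, 0, 0]},
    {"slide": [-0.2, 0, -0.2], "turn": [0, 0, 0]},
    {"slide": [-0.2, 0, -0.4], "turn": [0, 0, 0]},
    {"slide": [-0.2, 0, -0.6], "turn": [0, 0, 0]},
    {"slide": [-0.2, 0, -0.8], "turn": [0, 0, 0]},
    {"slide": [-0.2, 0, -0.8], "turn": [0, 0, 0]},
    {"slide": [-0.2, 0, -0.8], "turn": [0, 0, 0]}
  ]
}}

```text
time_s: 26.95
eef_pos: [0.4748, -0.1525, 0.131]
tool_rot: [0.665, 0.747, 0.0, 0.001]
ft_force: [0.1, -0.4, -0.1]
width: 0.0351
grasp_force: 0.0
```

```bash
sed -i 's/rc=np.array(\[.647,.0145\])/rc=np.array([.647,.0165])/' look.py; python3 look.py 8 red,.464,-.06,.117;  python3 -c "
from h import *; plan([.390,-.0685,.13],-1.454)"
```

```text
top red [ 0.4623 -0.0522  0.1821] 0.693 rel home [-0.1765  0.0078] 0.065
scene red [ 0.4627 -0.0581  0.1161] 0.097 rel home [-0.1768  0.0019] -0.001
t 27.05 pos [ 0.4738 -0.1518  0.1295] yaw 0.116 F [-0.7  0.5 -1.1] w 0.0351 gf 0.0 j [-0.33  0.27  1.86  0.    1.01 -0.45]
slide [ 0.616 -0.491 -0.003] turnz 0.767 -> world [ 0.39  -0.068  0.13 ]
slide [-0.  0.  0.] turnz 0.28 -> world [ 0.39  -0.068  0.13 ]
```

>>> {"api": "arm_command", "payload": {
  "rows": [
    {"slide": [0.1, -0.08, 0], "turn": [0, 0, 0.1]},
    {"slide": [0.2, -0.16, 0], "turn": [0, 0, 0.2]},
    {"slide": [0.3, -0.24, 0], "turn": [0, 0, 0.3]},
    {"slide": [0.4, -0.32, 0], "turn": [0, 0, 0.4]},
    {"slide": [0.5, -0.4, 0], "turn": [0, 0, 0.5]},
    {"slide": [0.62, -0.495, 0], "turn": [0, 0, 0.6]},
    {"slide": [0.62, -0.495, 0], "turn": [0, 0, 0.69]},
    {"slide": [0.62, -0.495, 0], "turn": [0, 0, 0.767]}
  ]
}}

```text
time_s: 27.85
eef_pos: [0.3887, -0.0672, 0.1295]
tool_rot: [0.965, 0.263, -0.001, -0.001]
ft_force: [-0.0, -0.1, -0.5]
width: 0.035
grasp_force: 0.0
```

>>> {"api": "arm_command", "payload": {
  "rows": [
    {"slide": [0, 0, 0], "turn": [0, 0, 0.09]},
    {"slide": [0, 0, 0], "turn": [0, 0, 0.18]},
    {"slide": [0, 0, 0], "turn": [0, 0, 0.27]},
    {"slide": [0, 0, 0], "turn": [0, 0, 0.28]},
    {"slide": [0, 0, 0], "turn": [0, 0, 0.28]},
    {"slide": [0, 0, 0], "turn": [0, 0, 0.28]},
    {"slide": [0, 0, 0], "turn": [0, 0, 0.28]},
    {"slide": [0, 0, 0], "turn": [0, 0, 0.28]}
  ]
}}

```text
time_s: 28.65
eef_pos: [0.39, -0.0676, 0.1306]
tool_rot: [0.998, 0.059, -0.0, -0.0]
ft_force: [0.4, 0.8, 0.0]
width: 0.0353
grasp_force: 0.0
```

Run:
```python
from h import *
from plant import eyes
plan([.390,-.0685,.010],-1.454)
c=eyes.read_camera('wrist'); m=fillc(masks(c)['red'].astype(np.uint8)); print(m.sum(),fit(c,m,(.09,.09,.032),[.4627,-.058,.117]))
```

```text
t 28.65 pos [ 0.39   -0.0676  0.1306] yaw -1.453 F [0.4 0.8 0. ] w 0.0353 gf 0.0 j [-0.2   0.12  2.07  0.    0.95  1.25]
slide [-0.001  0.006  0.804] turnz 0.0 -> world [ 0.39  -0.068  0.01 ]
11982 (array([ 0.46164041, -0.05737574,  0.11691997]), np.float64(0.023292788657690737))
```

>>> {"api": "arm_command", "payload": {
  "rows": [
    {"slide": [0, 0, 0.15], "turn": [0, 0, 0]},
    {"slide": [0, 0, 0.35], "turn": [0, 0, 0]},
    {"slide": [0, 0, 0.55], "turn": [0, 0, 0]},
    {"slide": [0, 0, 0.7], "turn": [0, 0, 0]},
    {"slide": [0, 0, 0.77], "turn": [0, 0, 0]},
    {"slide": [0, 0, 0.8], "turn": [0, 0, 0]},
    {"slide": [0.03, 0, 0.8], "turn": [0, 0, 0]},
    {"slide": [0.07, 0, 0.8], "turn": [0, 0, 0]}
  ]
}}

```text
time_s: 29.5
eef_pos: [0.4011, -0.0664, 0.0112]
tool_rot: [0.998, 0.058, 0.0, 0.0]
ft_force: [0.2, -0.8, 0.1]
width: 0.0349
grasp_force: 0.4
```

>>> {"api": "arm_command", "payload": {
  "rows": [
    {"slide": [0.05, 0, 0], "turn": [0, 0, 0]},
    {"slide": [0.13, 0, 0], "turn": [0, 0, 0]},
    {"slide": [0.22, 0.005, 0], "turn": [0, 0, 0]},
    {"slide": [0.32, 0.01, 0], "turn": [0, 0, 0]},
    {"slide": [0.42, 0.015, 0], "turn": [0, 0, 0]},
    {"slide": [0.52, 0.015, 0], "turn": [0, 0, 0]},
    {"slide": [0.6, 0.015, 0], "turn": [0, 0, 0]},
    {"slide": [0.65, 0.015, 0], "turn": [0, 0, 0]}
  ]
}}

```text
time_s: 30.3
eef_pos: [0.4993, -0.0571, 0.0108]
tool_rot: [0.998, 0.059, 0.001, 0.0]
ft_force: [-2.7, -0.1, 1.2]
width: 0.0349
grasp_force: 0.9
```

Run:
```python
from h import *
from plant import eyes
plan([.578,-.0465,.010],-1.454)
c=eyes.read_camera('wrist'); pickle.dump(c,open('pics/wr9.pkl','wb')); crop(c,0,0,560,420,1.4,'wr9')
```

```text
t 30.3 pos [ 0.4993 -0.0571  0.0108] yaw -1.454 F [-2.7 -0.1  1.2] w 0.0349 gf 0.9 j [-0.14  0.43  1.99  0.    0.71  1.32]
slide [ 0.529 -0.009  0.005] turnz 0.0 -> world [ 0.578 -0.046  0.01 ]
```

View pics/wr9.png

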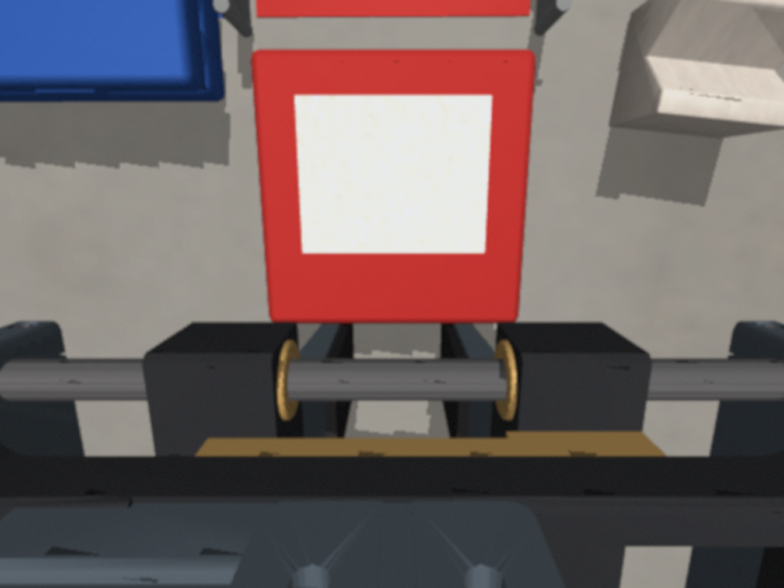

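Red sits centred before its bay (box front edge midpoint u=394, inlay midpoint u=393.5). Push home.

>>> {"api": "arm_command", "payload": {
  "rows": [
    {"slide": [0.06, 0, 0], "turn": [0, 0, 0]},
    {"slide": [0.13, 0, 0], "turn": [0, 0, 0]},
    {"slide": [0.2, 0, 0], "turn": [0, 0, 0]},
    {"slide": [0.27, 0, 0], "turn": [0, 0, 0]},
    {"slide": [0.34, 0, 0], "turn": [0, 0, 0]},
    {"slide": [0.4, 0, 0], "turn": [0, 0, 0]},
    {"slide": [0.45, 0, 0], "turn": [0, 0, 0]},
    {"slide": [0.48, 0, 0], "turn": [0, 0, 0]}
  ]
}}

```text
time_s: 31.15
eef_pos: [0.5699, -0.0488, 0.0107]
tool_rot: [0.998, 0.058, 0.0, -0.0]
ft_force: [-2.4, -0.3, 1.2]
width: 0.0353
grasp_force: 0.9
```

>>> {"api": "arm_command", "payload": {
  "rows": [
    {"slide": [0.01, 0, 0], "turn": [0, 0, 0]},
    {"slide": [0.02, 0, 0], "turn": [0, 0, 0]},
    {"slide": [0.03, 0, 0], "turn": [0, 0, 0]},
    {"slide": [0.04, 0, 0], "turn": [0, 0, 0]},
    {"slide": [0.05, 0, 0], "turn": [0, 0, 0]},
    {"slide": [0.058, 0, 0], "turn": [0, 0, 0]},
    {"slide": [0.064, 0, 0], "turn": [0, 0, 0]},
    {"slide": [0.068, 0, 0], "turn": [0, 0, 0]}
  ]
}}

```text
time_s: 31.95
eef_pos: [0.5783, -0.0478, 0.0107]
tool_rot: [0.998, 0.058, -0.001, -0.0]
ft_force: [-3.7, -0.2, 2.2]
width: 0.0352
grasp_force: 2.3
```

>>> {"api": "arm_command", "payload": {
  "rows": [
    {"slide": [0.006, 0, 0], "turn": [0, 0, 0]},
    {"slide": [0.012, 0, 0], "turn": [0, 0, 0]},
    {"slide": [0.018, 0, 0], "turn": [0, 0, 0]},
    {"slide": [0.024, 0, 0], "turn": [0, 0, 0]},
    {"slide": [0.03, 0, 0], "turn": [0, 0, 0]},
    {"slide": [0.03, 0, 0], "turn": [0, 0, 0]},
    {"slide": [0.03, 0, 0], "turn": [0, 0, 0]},
    {"slide": [0.03, 0, 0], "turn": [0, 0, 0]}
  ]
}}

```text
time_s: 32.75
eef_pos: [0.5783, -0.0477, 0.0105]
tool_rot: [0.998, 0.059, -0.006, -0.0]
ft_force: [-12.4, -4.0, 9.8]
width: 0.0351
grasp_force: 6.7
```

>>> {"api": "arm_command", "payload": {
  "rows": [
    {"slide": [-0.1, 0, 0], "turn": [0, 0, 0]},
    {"slide": [-0.2, 0, 0], "turn": [0, 0, 0]},
    {"slide": [-0.3, 0, 0], "turn": [0, 0, 0]},
    {"slide": [-0.4, 0, -0.2], "turn": [0, 0, 0]},
    {"slide": [-0.6, 0, -0.5], "turn": [0, 0, 0]},
    {"slide": [-0.8, 0, -0.8], "turn": [0, 0, 0]},
    {"slide": [-0.95, 0, -1], "turn": [0, 0, 0]},
    {"slide": [-0.95, 0, -1], "turn": [0, 0, 0]}
  ]
}}

```text
time_s: 33.55
eef_pos: [0.4431, -0.0643, 0.1657]
tool_rot: [0.998, 0.058, 0.005, 0.001]
ft_force: [1.8, -0.3, 0.7]
width: 0.035
grasp_force: 0.0
```

>>> {"api": "arm_command", "payload": {
  "rows": [
    {"slide": [-0.1, 0.2, -0.2], "turn": [0, 0, 0]},
    {"slide": [-0.2, 0.4, -0.4], "turn": [0, 0, 0]},
    {"slide": [-0.3, 0.6, -0.5], "turn": [0, 0, 0]},
    {"slide": [-0.3, 0.8, -0.5], "turn": [0, 0, 0]},
    {"slide": [-0.3, 0.95, -0.5], "turn": [0, 0, 0]},
    {"slide": [-0.3, 0.95, -0.5], "turn": [0, 0, 0]},
    {"slide": [-0.3, 0.95, -0.5], "turn": [0, 0, 0]},
    {"slide": [-0.3, 0.95, -0.5], "turn": [0, 0, 0]}
  ]
}}

```text
time_s: 34.35
eef_pos: [0.4142, -0.2096, 0.2352]
tool_rot: [0.998, 0.059, -0.0, -0.0]
ft_force: [-0.2, 0.4, -0.7]
width: 0.0351
grasp_force: 0.0
```

Run:
```python
from h import *
from plant import eyes
import cv2
a=eyes.read_camera('top'); pickle.dump(a,open('pics/topF.pkl','wb')); b=eyes.read_camera('scene'); pickle.dump(b,open('pics/sceneF.pkl','wb'))
A=cv2.resize(a['frame'][140:280,105:345,::-1],None,fx=2.1,fy=2.1,interpolation=2); B=cv2.resize(b['frame'][120:290,100:340,::-1],None,fx=2.1,fy=1.7,interpolation=2)
B=cv2.resize(b['frame'][120:270,110:350,::-1],(A.shape[1],315),interpolation=2)
cv2.imwrite('pics/F.png',np.vstack([A[:285],B])); print(A.shape)
```

```text
(294, 504, 3)
```

View pics/F.png

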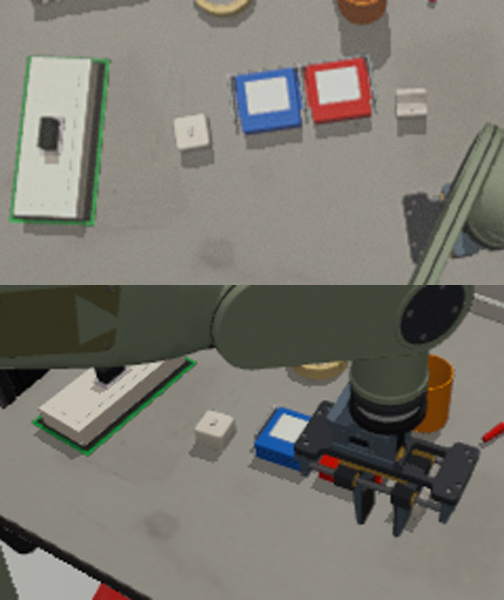

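The view shows both boxes square and home in their own bays, and the cover on the mat. A quick numeric check, then hand in.

Run:
```python
from h import *
c=load('topF'); M=masks(c)
for k,x0 in(('blue',[.626,.068,.117]),('red',[.6385,-.039,.117])): print(k,fit(c,fillc(window(c,M[k],x0[0],x0[1],.09)),(.09,.09,.032),x0))
m=window(c,M['white'],.58,.4,.15); p=fit(c,fillc(m),(.092,.241,.001),[.581,.392,1.505],z0=.037); print('cover top',p)
```

```text
blue (array([0.62972478, 0.06772081, 0.11269466]), np.float64(0.10538774285090592))
red (array([ 0.643268  , -0.04017428,  0.11528273]), np.float64(0.11566579634464752))
cover top (array([0.57993139, 0.38935969, 1.50112534]), np.float64(0.05081583982792815))
```

```bash
python3 -c "
from plant import workorder; print(workorder.hand_in())"
```

```text
the job is handed in; nothing more can be done
None
```

I handed the job in at about 34 s of the 72 s allowed, with no verdict returned: the cover is upright and released within about 3 mm of the mat centre, and the red and blue boxes are pushed home against the back wall, each in its own colour's bay.

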